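# Nudge the lip-balm fill plate onto its locating pins

## Task

The aluminium fill plate lies askew on top of the two locating pins of the black filling jig. Nudge it sideways with the fingertips until its two end holes drop over the pins and it lies flat on the jig, then back away. Only push it: do not pinch, lift or carry it, and leave the tubes, cap, bowl and jar where they stand.

Things in the scene. Friction and masses are not known exactly. Their poses are not given: they have to be found in the camera images.
- plate: Flat aluminium plate, 120 (x) by 230 (y) by 6 mm, 0.3 to 0.55 kg. Origin: centre of its underside, z up out of its top. Seated, it is centred at x = +15, y = 0 mm of the jig, axes parallel. It starts 20 to 36 mm short of that towards -x, 9 to 25 mm off towards +y, turned up to 0.12 rad, lying on the pin tips with its -x edge on the board and its +x edge tipped up 4 to 6 degrees. It slides when an edge is pushed.
- jig: Black plastic board, 260 (x) by 340 (y) by 20 mm high, fixed to the table. Origin at the centre of its underside; its top face is at z = 20 mm; its x axis points roughly away from the robot. A thin white outline on the top, about 123 (x) by 233 (y) mm, centred at x = +15, y = 0 mm, shows where the seated plate belongs.
- pin_left (a point): Tip of the fixed steel locating pin at x = +30, y = +80 mm of the jig; 10 mm diameter, stands 8 mm above the board; the upper 4 mm taper to a blunt 4 mm nose.
- pin_right (a point): Tip of the other, identical pin, at x = +30, y = -80 mm of the jig.
- hole_left (a point): Centre, at the underside, of the 14 mm through hole at the plate's +y end (x = +15, y = +80 mm of the plate); belongs over pin_left. Once both holes come over the pins the plate drops by itself. The eight 18 mm holes in the middle (two rows of four, x = -34 and -6, y = -39 to 39 mm) are for tubes, not for the pins.
- hole_right (a point): The like 14 mm hole at the plate's -y end (x = +15, y = -80 mm of the plate), at the underside; belongs over pin_right.
- tube_a: Loose lip-balm tube, 17 mm diameter, 63 mm tall, standing near the board's corner at +x, -y. Origin at the centre of its foot. Leave alone.
- tube_b: Loose capped tube, 17 mm diameter, 68 mm tall, standing on the table beside the jig at +y. Origin at its foot. Leave alone.
- tube_c: Loose empty tube, 17 mm diameter, 63 mm tall, on the table beside the jig at +y. Origin at its foot. Leave alone.
- cap: Loose tube cap, 19 mm diameter, 22 mm tall, standing open end up near the board's corner at +x, +y. Origin at its foot. Leave alone.
- bowl: Small steel bowl, 110 mm across, 50 mm high, on the table beside the jig at -y. Origin at the centre of its foot. Leave alone.
- jar: Glass jar with a metal lid, 60 mm diameter, 70 mm tall, on the table beside the jig at -y. Origin at its foot. Leave alone.

How it is judged (in metres and radians):
At the end, for the whole second after the job is handed in: Both end holes are over their pins (centres within 4 mm), the plate lies flat on the jig (underside centre within 2 mm of the board, tilt under 0.025 rad) and is at rest (horizontal distance between hole_left and pin_left below 0.004 m and horizontal distance between hole_right and pin_right below 0.004 m and z of plate in the frame of jig below 0.022 m and angle between the z axis of plate and the z axis of jig, either way round below 0.025 rad and linear speed of plate below 0.01 m/s and angular speed of plate below 0.05 rad/s); the robot touches nothing.
It fails at once if the plate is lifted: its centre more than 18 mm above the board (z of plate in the frame of jig above 0.038 m).
It fails at once if the plate is tipped up by more than 0.35 rad (angle between plate's own z axis and vertical above 0.35 rad).
It fails at once if a bystander is moved by more than 20 mm (distance of any of tube_a, tube_b, tube_c, cap, bowl, jar from where it was at the start of the episode above 0.02 m).
It fails at once if a tube, the jar or the bowl is knocked over (angle between any of tube_a, tube_b, tube_c, cap, bowl, jar's own z axis and vertical above 0.5 rad).
It also fails if it takes over 64 s, if anything falls off the work surface, if the arm or the gripper's body presses on something with over 40 N, if the wrist force passes 120 N, or if a joint passes its speed limit or range.

## Robot

A 7-joint arm with a two-finger parallel gripper is mounted at the origin on the work surface. World frame = base frame: x ahead of the robot, y to its left, z up, the work surface at z = 0. Lengths are in mm, angles in rad, forces in N, time in s.
With the tool pointing down it reaches from about 400 to 875 mm from the base axis. Payload 4.4 kg.
Tool frame: the origin (TCP) lies at the very end of the fingers, on their centre line; the grasp point (between the pads) lies 19 mm behind it; z points along the fingers, x is the direction in which the jaws open and shut, and the axes are right-handed (so a half turn about z gives the same grasp; the last joint's range is limited). The gripper opens to 85 mm and grips with 20 to 120 N. Pads are 22 mm wide; open, the fingers measure 114 mm over their backs; the gripper's body (76 mm by 85 mm) begins 54 mm behind the grasp point. The pads swing forward as they close: fully open they stand 13 mm farther back than shut.
Start: joints at [1.21, 0.628, 0.038, 1.517, -0.027, 0.996, -0.02], TCP at [188.884, -621.965, 231.313] pointing down, gripper open.
Joint ranges: [-3.06, 3.06], [-0.37, 2.12], [-1.25, 1.32], [0.18, 2.47], [-1.1, 4.24], [0.23, 1.98], [-2.94, 2.94]. Speed limits (rad/s): [2.57, 2.57, 3.14, 3.14, 3.14, 3.14, 3.14].

## Interface

Orientations are given as [roll, pitch, yaw] about the fixed x, y, z axes, in that order (R = Rz(yaw) Ry(pitch) Rx(roll)).
In Python, from cell import * gives the robot as it stands. The module is installed in compiled form; this text tells all that it offers.
- The arm moves only by the tool play_rows, never from a script. Its argument "targets" is a list of rows, each an object with "slide": the shift along the tool's x, y, z in mm, a list of three; "turn": the turn, a rotation vector about the tool's x, y, z in degrees, a list of three; "hand": the finger opening in mm, from 0 to 85.4. A call has 1 to 5 rows; each row shifts and turns the commanded pose from where the row before left it, along the tool's axes as they then stand; what a row does not reach is not made up. A row lasts 1/8 s, in which the tool goes at most 62.5 mm and 10.7 degrees, less where a joint would pass 70% of its speed; a pose out of reach is approached as far as the arm can. A call is refused whole if a number of a shift passes 62.5 or a number of a turn 10.7, either way. A call with a gripper value outside its range is refused whole. The fingers move at their own pace and stop on an object; the grip force is fixed at half the most. Time passes only in rows, so rows that do not move let the fingers close. It gives the time, the measured TCP pose, the force and the opening at its end, in the units of the state.
- read_state(): the state, without advancing time (a new reading comes with each control period).
- get_image(name): name is "side" or "top"; returns (picture, depth): 384x512x3 uint8, blue, green, red; 384x512 float32, mm along the optical axis (not along the pixel's ray), 0 where there is no reading.
- calibration(name): a dict with "K" (3x3 intrinsics, pixels), "D" ([k1, k2, p1, p2, k3] as OpenCV has them; the pictures are not rectified), "R" (3x3) and "t" (3): a world point X has camera coordinates R X + t. Camera axes: x right, y down, z forward; pixel columns grow to the right and rows downward; lengths in mm; the calibration is good to about 2 mm. A picture is of the moment at which its call begins. calibration takes no time and is no camera call.
- finish_job(): hands the job in, once; it reports no verdict.
The state is a dict: "clock": time; "qpos": joint angles; "qd": joint speeds; "tau": joint torques, N m; "eef_pos": TCP position; "tool_rot": TCP orientation; "force": force on the tool from outside, world axes, zero at the start; "torque": the same for the moment, N m; "width": finger opening in mm.
Only numpy, scipy, OpenCV 4.12 (cv2) and the standard library are available. Lean on these libraries where they do the work, as an engineer would, in place of code of your own. Each camera call takes 0.05 s, during which the arm holds its last target.

## Working session

There is one attempt and no reset: what is moved stays moved. The work goes in short steps, Python scripts to look and compute and a tool call to move; the robot and the scene stay as the last step left them, time stands still between calls to the robot, and variables do not carry over. Pictures are saved under pics/ and viewed, and the job is handed in when it is done.

Besides the shell and the picture viewer there is one more tool, called after "Call:" as name(argument=value, ...), one argument or row to a line, values as JSON. play_rows: Moves the arm, as the interface text tells. Its arguments: {"type":"object","properties":{"targets":{"type":"array"}},"required":["targets"]}

```bash
mkdir -p pics
python3 - <<'E'
from cell import *
import cv2
s=read_state();print(s)
for n in("top","side"):
    im,d=get_image(n);cv2.imwrite(f"pics/{n}0.png",im)
    import numpy as np
    np.save(f"pics/{n}0.npy",d)
    c=calibration(n);print(n,c)
E
```

```text
{'clock': 0.0, 'qpos': array([ 1.21019446,  0.62935909,  0.03840154,  1.51839675, -0.02702019,
        0.99632014, -0.02002283]), 'qd': array([ 5.10031821e-05,  1.09724839e-03,  2.15812021e-04, -1.82705702e-05,
        2.25866827e-03,  4.66317172e-04,  9.78071447e-04]), 'tau': array([-8.72351825e-05, -5.63404691e+01,  1.22633614e+00, -1.93445206e+01,
        1.10692374e-02,  1.03214852e-02,  2.29120548e-05]), 'eef_pos': array([ 188.72356032, -621.31912561,  230.37077389]), 'tool_rot': array([-3.14157948e+00,  1.96699760e-03, -1.27599623e+00]), 'force': array([ 0.62734267, -0.19149067,  0.2996177 ]), 'torque': array([0.05384282, 0.00772213, 0.04410085]), 'width': 85.67337994103531}
top {'K': array([[468.6833451 ,   0.        , 252.09313365],
       [  0.        , 468.6833451 , 189.44193662],
       [  0.        ,   0.        ,   1.        ]]), 'D': array([-0.06147147,  0.        ,  0.        ,  0.        ,  0.        ]), 'R': array([[ 0.12116015, -0.99263026,  0.00231906],
       [-0.96497867, -0.11833198, -0.2341233 ],
       [ 0.23267229,  0.02612857, -0.97220415]]), 't': array([ -29.20294353,  604.60181863, 1052.66828019])}
side {'K': array([[410.92774625,   0.        , 251.45811298],
       [  0.        , 410.92774625, 185.87063267],
       [  0.        ,   0.        ,   1.        ]]), 'D': array([-0.08871227,  0.        ,  0.        ,  0.        ,  0.        ]), 'R': array([[-0.99116865, -0.13185066, -0.01414626],
       [-0.08146514,  0.68960711, -0.71958701],
       [ 0.10463338, -0.71207966, -0.69425818]]), 't': array([588.01097274,  62.02966647, 809.47840136])}
```

View pics/top0.png

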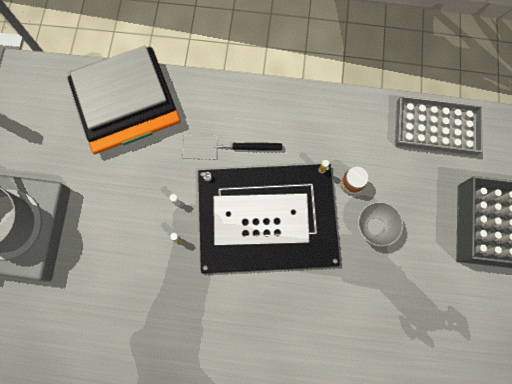

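View pics/side0.png

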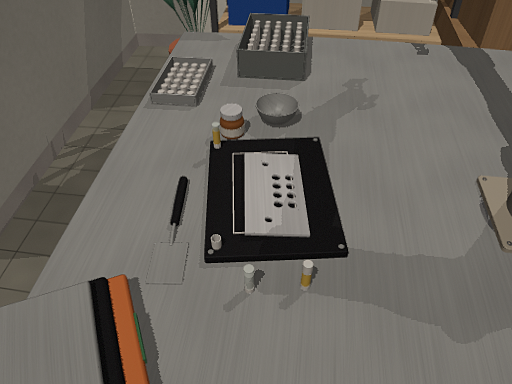

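The top view shows up = +x and left = +y. The plate quad spans roughly (213,195)–(309,243) and is displaced down and left of the white outline. The end holes are at about (228,213) and (293,212). The tubes are at (173,198) and (174,237), and the cap at (207,176). Next I'll measure these.

```bash
cat > h.py <<'E'
import numpy as np, cv2
from cell import *
def ray(n,px,z):
    c=calibration(n);u=cv2.undistortPoints(np.array(px,float).reshape(-1,1,2),c["K"],c["D"]).reshape(-1,2)
    R,t=np.array(c["R"]),np.array(c["t"]);C=-R.T@t
    d=np.c_[u,np.ones(len(u))]@R
    s=(z-C[2])/d[:,2];return C+d*s[:,None]
def quad(m):
    cs,_=cv2.findContours(m,cv2.RETR_EXTERNAL,cv2.CHAIN_APPROX_NONE)
    c=max(cs,key=cv2.contourArea);return c
def fitquad(c):
    # robust corners: split contour by minAreaRect sides, fit lines to the middle of each
    h=cv2.convexHull(c);e=.02*cv2.arcLength(h,True)
    q=cv2.approxPolyDP(h,e,True).reshape(-1,2).astype(float)
    if len(q)!=4: q=cv2.boxPoints(cv2.minAreaRect(c)).astype(float)
    P=c.reshape(-1,2).astype(float);L=[]
    for i in range(4):
        a,b=q[i],q[(i+1)%4];l=np.linalg.norm(b-a);u=(b-a)/l;n=np.array([-u[1],u[0]])
        s=(P-a)@u;d=abs((P-a)@n);k=(s>.12*l)&(s<.88*l)&(d<4)
        vx,vy,x,y=cv2.fitLine(P[k].astype(np.float32),cv2.DIST_HUBER,0,.01,.01).ravel()
        L.append(np.cross([x,y,1],[x+vx,y+vy,1]))
    r=[]
    for i in range(4):
        p=np.cross(L[i-1],L[i]);r.append(p[:2]/p[2])
    return np.array(r)
E
python3 - <<'E'
from h import *
im=cv2.imread("pics/top0.png");g=im.max(2)
d=np.load("pics/top0.npy")
big=cv2.resize(im[150:285,185:350],None,fx=4.8,fy=4.4,interpolation=cv2.INTER_CUBIC);cv2.imwrite("pics/z0.png",big)
roi=np.zeros_like(g);roi[155:280,190:348]=255
# board: dark
m=cv2.inRange(im,(0,0,0),(55,55,55))&roi
m=cv2.morphologyEx(m,cv2.MORPH_CLOSE,np.ones((3,3)))
q=fitquad(quad(m));print(q);w=ray("top",q,20);print(w.round(1));print(np.linalg.norm(w-np.roll(w,-1,0),axis=1))
pm=cv2.inRange(im,(120,)*3,(255,)*3)&roi
pm=cv2.morphologyEx(pm,cv2.MORPH_OPEN,np.ones((5,5)))
q=fitquad(quad(pm));print(q);w=ray("top",q,28);print(w.round(1));print(np.linalg.norm(w-np.roll(w,-1,0),axis=1))
E
```

```text
[[329.5552628  164.14023796]
 [339.04362384 265.63614714]
 [201.46605701 272.10059471]
 [198.52945135 170.74437766]]
[[ 706.1 -142.3   20. ]
 [ 452.9 -186.8   20. ]
 [ 397.3  142.3   20. ]
 [ 648.   186.7   20. ]]
[257.05207627 333.79423365 254.60690654 334.1399665 ]
[[306.22529287 193.37786137]
 [308.3410486  241.27646408]
 [214.         244.39331949]
 [214.         196.38670768]]
[[ 620.6  -89.6   28. ]
 [ 502.  -106.1   28. ]
 [ 466.6  120.8   28. ]
 [ 585.   137.5   28. ]]
[119.75908476 229.64319386 119.56560136 229.82782096]
```

View pics/z0.png

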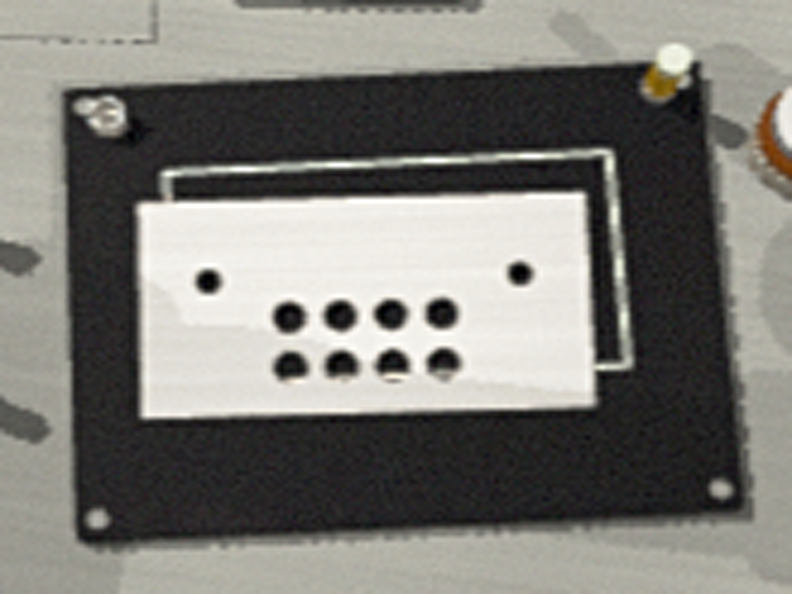

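```bash
cat >> h.py <<'E'
JC=np.array([551.1,0.0]);JY=0.172
def tojig(w):
    c,s=np.cos(JY),np.sin(JY);return (np.asarray(w)[:,:2]-JC)@np.array([[c,-s],[s,c]])
def toworld(j):
    c,s=np.cos(JY),np.sin(JY);return np.atleast_2d(j)@np.array([[c,s],[-s,c]])+JC
def rel(jx,jy,z,yawj=None):
    s=read_state();p=s["eef_pos"];R=cv2.Rodrigues(np.zeros(3))[0]
    from scipy.spatial.transform import Rotation as Ro
    R=Ro.from_euler("xyz",s["tool_rot"]).as_matrix()
    w=np.r_[toworld([jx,jy])[0],z];print("TCP jig",tojig([p])[0].round(1),"z",p[2].round(1),"yaw-JY deg",np.degrees(s["tool_rot"][2]-JY).round(2),"F",s["force"].round(1))
    print("tool shift",(R.T@(w-p)).round(1))
E
python3 - <<'E'
from h import *
z=lambda p:np.array(p)/[4.8,4.4]+[185-.4,150-.4]
print("outline",tojig(ray("top",z([[163,173],[611,153],[630,367]]),20)).round(1),"expect (76.5,±116.5)")
print("-x corners z26",tojig(ray("top",[[308.34,241.28],[214,244.39]],26)).round(1))
print("+x corners z34",tojig(ray("top",[[306.2,193.4],[213.6,196.4]],34)).round(1))
print("holes z32",tojig(ray("top",z([[208,281],[520,273]]),32)).round(1))
print("tubes foot approx",tojig(ray("top",[[173,198],[174,237],[207,176]],[60,60,42])).round(1))
rel(-120,15,150)
E
```

```text
outline [[  77.4  118.2]
 [  77.5 -117.3]
 [ -46.2 -117.2]] expect (76.5,±116.5)
-x corners z26 [[-66.3 -96.4]
 [-62.3 133.7]]
+x corners z34 [[ 51.7 -99.3]
 [ 55.6 130.2]]
holes z32 [[ 11.3  96.5]
 [  7.8 -63.3]]
tubes foot approx [[ 50.5 226.7]
 [-44.4 225.5]
 [106.4 144.4]]
TCP jig [-463.4 -550.3] z 230.5 yaw-JY deg -82.96 F [ 0.5 -0.3 -0.9]
tool shift [-518.8 -410.1   81.4]
```

Call:
play_rows(
  targets=[
    {"slide": [-45,-40,0],"turn": [0,0,0],"hand": 85},
    {"slide": [-45,-40,0],"turn": [0,0,0],"hand": 85},
    {"slide": [-45,-40,0],"turn": [0,0,0],"hand": 85},
    {"slide": [-45,-40,0],"turn": [0,0,0],"hand": 85},
    {"slide": [-45,-40,0],"turn": [0,0,0],"hand": 85},
  ],
)

```text
clock: 0.72
eef_pos: [315.4, -346.6, 231.2]
tool_rot: [-3.141, 0.0, -1.276]
force: [-0.2, -0.3, -1.1]
width: 85.4
```

Call:
play_rows(
  targets=[
    {"slide": [-45,-40,0],"turn": [0,0,0],"hand": 85},
    {"slide": [-45,-40,0],"turn": [0,0,0],"hand": 85},
    {"slide": [-45,-40,0],"turn": [0,0,0],"hand": 85},
    {"slide": [-45,-40,0],"turn": [0,0,0],"hand": 85},
    {"slide": [0,0,0],"turn": [0,0,7],"hand": 85},
  ],
)

```text
clock: 1.35
eef_pos: [417.6, -124.9, 231.2]
tool_rot: [-3.14, 0.002, -1.392]
force: [-0.7, -0.4, 0.1]
width: 84.9
```

```bash
python3 -c "
from h import *
rel(-105,18,80)"
```

```text
TCP jig [-152.9 -100.2] z 231.2 yaw-JY deg -89.6 F [-0.7 -0.4  0.1]
tool shift [-117.6  -48.6  151.5]
```

Call:
play_rows(
  targets=[
    {"slide": [-40,-16,30],"turn": [0,0,0.4],"hand": 85},
    {"slide": [-40,-16,40],"turn": [0,0,0],"hand": 85},
    {"slide": [-38,-16,40],"turn": [0,0,0],"hand": 85},
    {"slide": [0,0,40],"turn": [0,0,0],"hand": 85},
    {"slide": [0,0,0],"turn": [0,0,0],"hand": 85},
  ],
)

```text
clock: 1.98
eef_pos: [440.9, -5.1, 79.2]
tool_rot: [3.135, 0.001, -1.404]
force: [0.0, 0.2, 0.4]
width: 84.9
```

Run:
```python
from h import *
rel(-105,18,24)
im,d=get_image("side");cv2.imwrite("pics/s1.png",cv2.resize(im[100:290,170:400],None,fx=3.2,fy=3.1))
```

```text
TCP jig [-109.4   13.8] z 79.2 yaw-JY deg -90.3 F [0.  0.2 0.4]
tool shift [-4.2 -4.8 55.2]
```

View pics/s1.png

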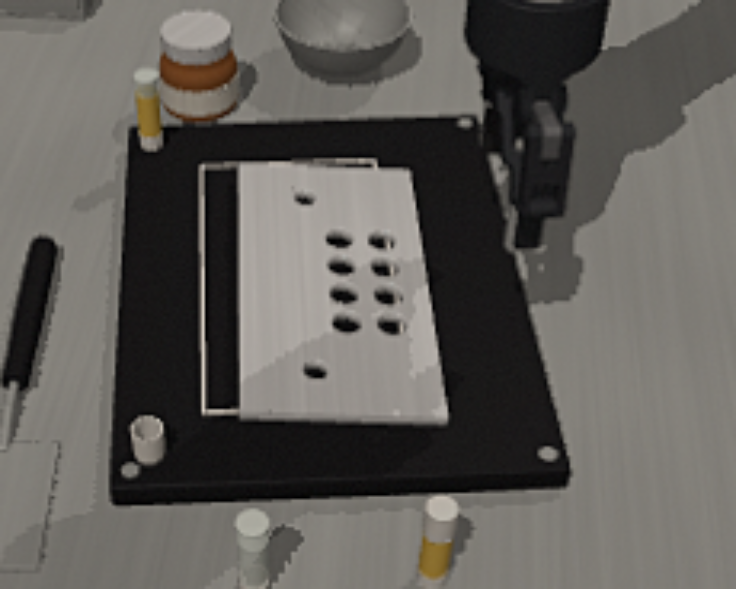

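The side view shows the hand behind the plate's -x edge, with the near fingertip at about (527,245) in the zoom and clear of the plate. I'll lower it now.

Call:
play_rows(
  targets=[
    {"slide": [-2,-2,25],"turn": [0,0,0],"hand": 85},
    {"slide": [-2,-1,20],"turn": [0,0,-0.3],"hand": 85},
    {"slide": [0,0,5],"turn": [0,0,0],"hand": 85},
    {"slide": [0,0,4],"turn": [0,0,0],"hand": 85},
    {"slide": [0,0,0],"turn": [0,0,0],"hand": 85},
  ],
)

```text
clock: 2.65
eef_pos: [446.6, -3.3, 32.3]
tool_rot: [3.141, -0.003, -1.402]
force: [0.7, -1.0, 0.6]
width: 85.0
```

Run:
```python
from h import *
rel(-105,18,24)
for n in("side","top"):
    im,d=get_image(n);a=im[140:260,240:400] if n=="side" else im[190:290,190:350]
    cv2.imwrite(f"pics/{n}2.png",cv2.resize(a,None,fx=4.5,fy=4.5))
```

```text
TCP jig [-103.5   14.6] z 32.3 yaw-JY deg -90.21 F [ 0.7 -1.   0.6]
tool shift [-3.4  1.5  8.3]
```

View pics/side2.png

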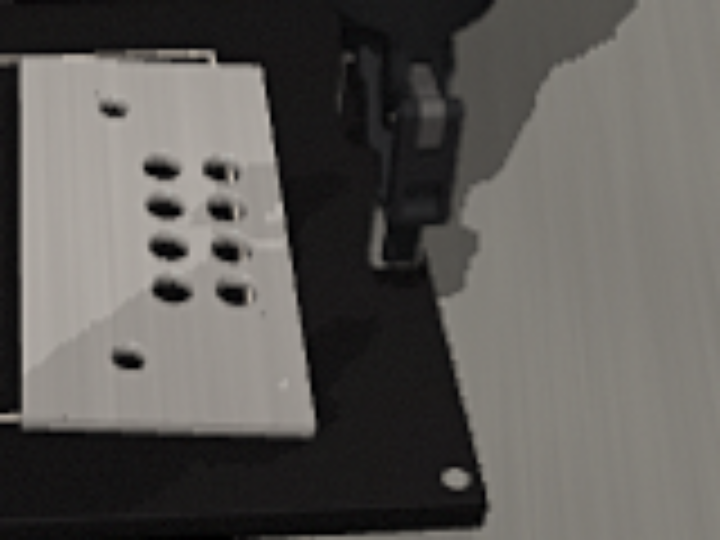

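View pics/top2.png

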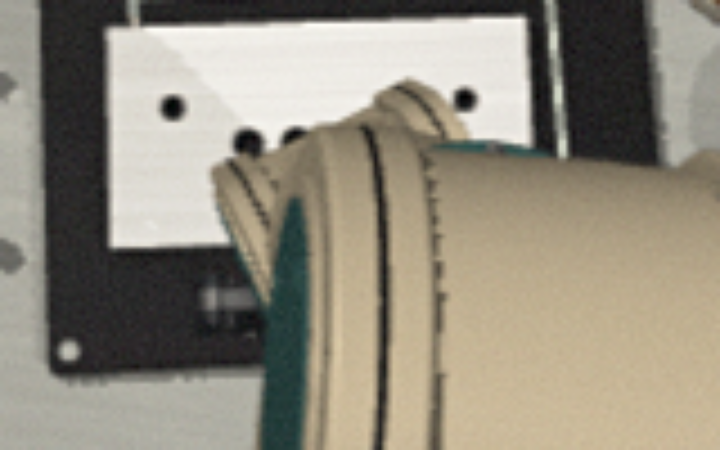

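Run:
```python
from h import *
for z in(20,25,32,40,45):print(z,tojig(ray("side",[[327.8,198.9]],z)).round(1))
```

```text
20 [[-111.1   40. ]]
25 [[-109.6   44.8]]
32 [[-107.7   51.5]]
40 [[-105.4   59.2]]
45 [[-104.   64.]]
```

Call:
play_rows(
  targets=[
    {"slide": [-3,0,3],"turn": [0,0,0],"hand": 85},
    {"slide": [0,0,3],"turn": [0,0,0],"hand": 85},
    {"slide": [0,0,2],"turn": [0,0,0],"hand": 85},
    {"slide": [0,0,0],"turn": [0,0,0],"hand": 85},
  ],
)

```text
clock: 3.25
eef_pos: [445.1, 0.6, 23.1]
tool_rot: [3.139, -0.002, -1.401]
force: [0.0, -0.1, 1.1]
width: 85.0
```

Call:
play_rows(
  targets=[
    {"slide": [0,0,4],"turn": [0,0,0],"hand": 85},
    {"slide": [0,0,3],"turn": [0,0,0],"hand": 85},
    {"slide": [0,0,2],"turn": [0,0,0],"hand": 85},
    {"slide": [0,0,0],"turn": [0,0,0],"hand": 85},
  ],
)

```text
clock: 3.75
eef_pos: [444.9, 0.8, 13.8]
tool_rot: [3.139, -0.002, -1.401]
force: [0.1, -0.3, -0.6]
width: 85.0
```

Call:
play_rows(
  targets=[
    {"slide": [0,0,2],"turn": [0,0,0],"hand": 85},
    {"slide": [0,0,0],"turn": [0,0,0],"hand": 85},
  ],
)

```text
clock: 4.0
eef_pos: [444.9, 0.8, 11.8]
tool_rot: [3.139, -0.002, -1.401]
force: [-0.2, -0.6, 1.8]
width: 84.8
```

Call:
play_rows(
  targets=[
    {"slide": [0,0,1.5],"turn": [0,0,0],"hand": 85},
    {"slide": [0,0,0],"turn": [0,0,0],"hand": 85},
  ],
)

```text
clock: 4.25
eef_pos: [444.8, 0.8, 10.2]
tool_rot: [3.139, -0.001, -1.401]
force: [0.1, -0.3, 0.4]
width: 84.9
```

Call:
play_rows(
  targets=[
    {"slide": [0,-8,1],"turn": [0,0,0],"hand": 85},
    {"slide": [0,-8,0],"turn": [0,0,0],"hand": 85},
    {"slide": [0,-6,0],"turn": [0,0,0],"hand": 85},
    {"slide": [0,-3,0],"turn": [0,0,0],"hand": 85},
    {"slide": [0,-2,0],"turn": [0,0,0],"hand": 85},
  ],
)

```text
clock: 4.88
eef_pos: [471.6, 5.4, 9.2]
tool_rot: [3.139, -0.002, -1.401]
force: [-0.2, 0.2, 0.3]
width: 84.8
```

Call:
play_rows(
  targets=[
    {"slide": [0,-2,0],"turn": [0,0,0],"hand": 85},
    {"slide": [0,-2,0],"turn": [0,0,0],"hand": 85},
  ],
)

```text
clock: 5.12
eef_pos: [474.1, 5.7, 9.1]
tool_rot: [3.136, -0.002, -1.401]
force: [-3.5, 0.4, 1.4]
width: 85.1
```

Run:
```python
from h import *
rel(-56,18,9)
im,d=get_image("side");a=im[140:260,230:390]
cv2.imwrite("pics/side3.png",cv2.resize(a,None,fx=4.5,fy=4.5))
```

```text
TCP jig [-74.9  18.8] z 9.1 yaw-JY deg -90.14 F [-3.5  0.4  1.4]
tool shift [  0.7 -18.9  -0. ]
```

View pics/side3.png

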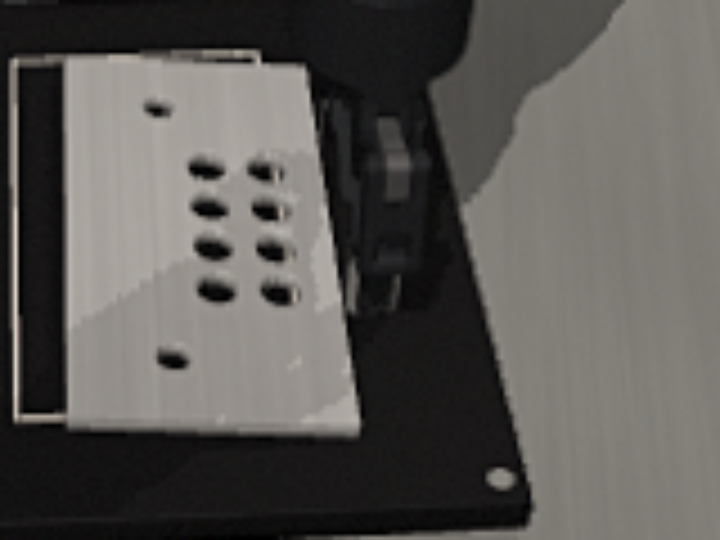

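Contact came at TCP x = -75 with 3.5 N, where predicted, and the fingertip is on the edge at about (350,310) in the zoom. Now I'll push.

Call:
play_rows(
  targets=[
    {"slide": [0,-2,0],"turn": [0,0,0],"hand": 85},
    {"slide": [0,-2,0],"turn": [0,0,0],"hand": 85},
    {"slide": [0,-2,0],"turn": [0,0,0],"hand": 85},
    {"slide": [0,-2,0],"turn": [0,0,0],"hand": 85},
  ],
)

```text
clock: 5.68
eef_pos: [482.8, 7.2, 9.1]
tool_rot: [3.137, -0.002, -1.401]
force: [-4.7, -0.1, 1.3]
width: 84.9
```

Call:
play_rows(
  targets=[
    {"slide": [0,-2,0],"turn": [0,0,0],"hand": 85},
    {"slide": [0,-2,0],"turn": [0,0,0],"hand": 85},
    {"slide": [0,-2,0],"turn": [0,0,0],"hand": 85},
    {"slide": [0,-2,0],"turn": [0,0,0],"hand": 85},
    {"slide": [0,0,0],"turn": [0,0,0],"hand": 85},
  ],
)

```text
clock: 6.3
eef_pos: [491.7, 9.0, 9.2]
tool_rot: [3.14, -0.001, -1.401]
force: [-2.7, -0.3, -0.7]
width: 84.9
```

Run:
```python
from h import *
rel(-56,18,9)
im,d=get_image("side");a=im[130:260,220:390]
cv2.imwrite("pics/side4.png",cv2.resize(a,None,fx=4.5,fy=4.5));cv2.imwrite("pics/side4f.png",im)
im,d=get_image("top");cv2.imwrite("pics/top4.png",cv2.resize(im[150:285,185:350],None,fx=4.4,fy=4.4))
```

```text
TCP jig [-56.9  19.1] z 9.2 yaw-JY deg -90.1 F [-2.7 -0.3 -0.7]
tool shift [ 1.1 -0.9  0.2]
```

View pics/side4.png

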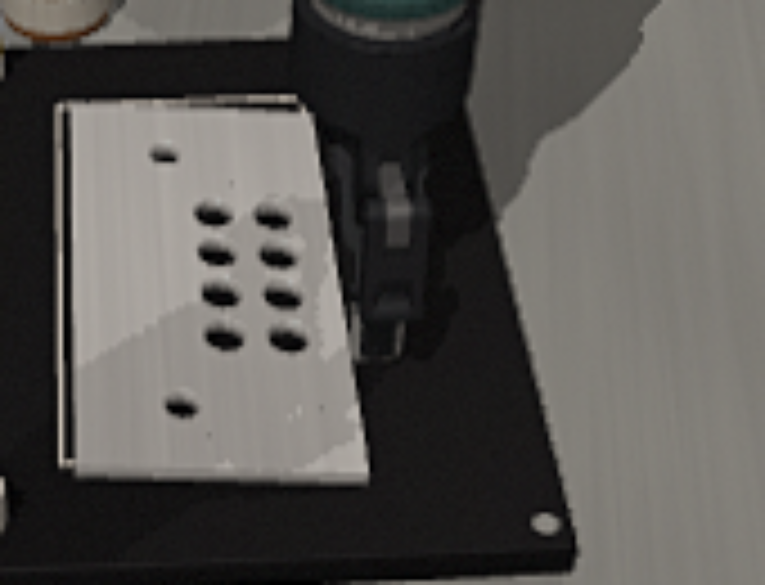

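View pics/top4.png

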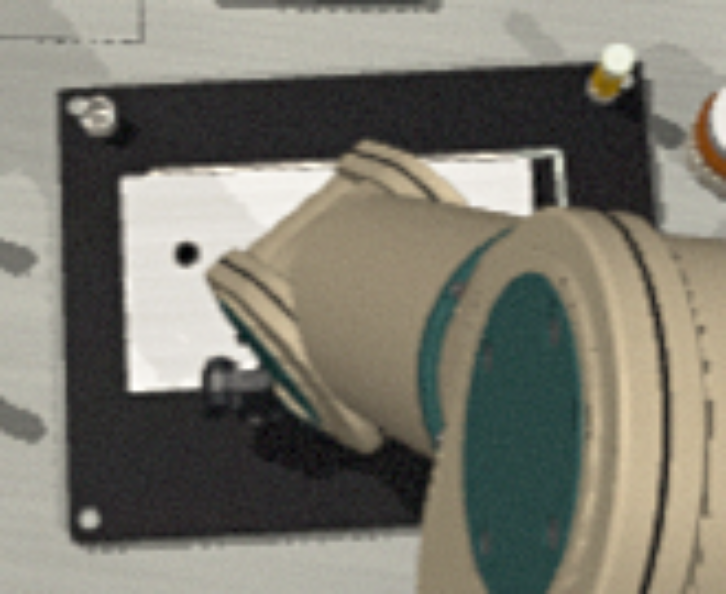

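The side view shows the plate's +x edge nearly on the outline (slot at zoom x about 65). The top view shows the plate still short in -y, with a gap at (545,180). Next I'll back off, rise and swing to the +y side.

Call:
play_rows(
  targets=[
    {"slide": [0,10,0],"turn": [0,0,0],"hand": 85},
    {"slide": [0,10,-10],"turn": [0,0,0],"hand": 85},
    {"slide": [0,0,-40],"turn": [0,0,0],"hand": 85},
    {"slide": [-10,30,-50],"turn": [0,0,0],"hand": 85},
    {"slide": [-30,30,-30],"turn": [0,0,0],"hand": 85},
  ],
)

```text
clock: 7.02
eef_pos: [405.9, 34.3, 141.6]
tool_rot: [-3.141, -0.003, -1.404]
force: [0.2, 0.2, 0.3]
width: 84.8
```

Run:
```python
from h import *
rel(15,160,140);print(read_state()["qpos"].round(2))
im,d=get_image("top");cv2.imwrite("pics/top5f.png",im);cv2.imwrite("pics/top5.png",cv2.resize(im[150:285,185:350],None,fx=4.4,fy=4.4))
```

```text
TCP jig [-137.1   58.7] z 141.6 yaw-JY deg -90.27 F [0.2 0.2 0.3]
tool shift [-102.  -151.7    1.4]
[ 0.26  0.51 -0.58  2.24  0.56  0.53 -2.16]
```

View pics/top5.png

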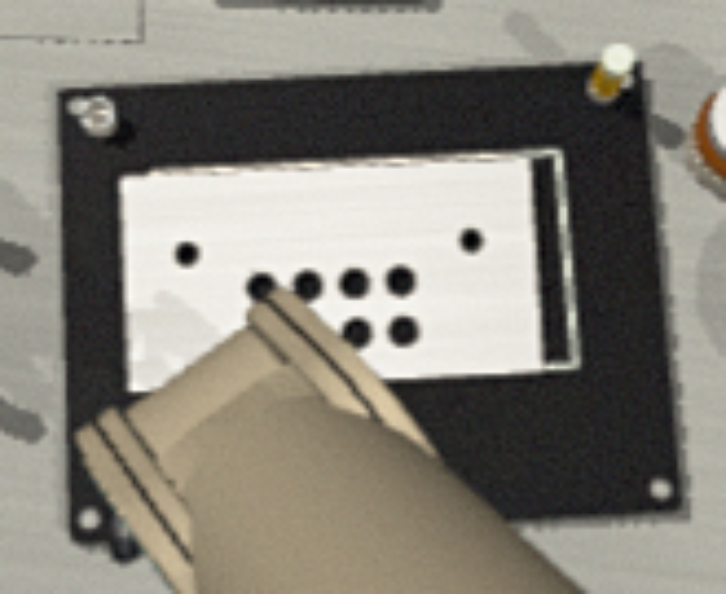

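Run:
```python
from h import *
z=lambda p:np.array(p)/4.4+[185-.4,150-.4]
print("holes z34top",tojig(ray("top",z([[187,253],[471,240]]),34)).round(1))
print("outline",tojig(ray("top",z([[563,150],[578,366]]),20)).round(1))
print("+y edge z30",tojig(ray("top",z([[121,200],[127,360]]),[38,28])).round(1),"-y edge",tojig(ray("top",z([[531,180],[545,350]]),[38,28])).round(1))
```

```text
holes z34top [[ 26.9  97.9]
 [ 26.4 -61.3]]
outline [[  79.1 -119.1]
 [ -45.7 -117.5]]
+y edge z30 [[ 58.2 133.5]
 [-30.8 133.8]] -y edge [[ 58.2 -97. ]
 [-36.9 -98.7]]
```

Call:
play_rows(
  targets=[
    {"slide": [-10,0,-10],"turn": [0,0,-10],"hand": 85},
    {"slide": [0,0,0],"turn": [0,0,-10],"hand": 85},
    {"slide": [0,0,0],"turn": [0,0,-10],"hand": 85},
    {"slide": [0,0,0],"turn": [0,0,-10],"hand": 85},
    {"slide": [0,0,0],"turn": [0,0,-10],"hand": 85},
  ],
)

```text
clock: 7.7
eef_pos: [404.2, 44.6, 149.8]
tool_rot: [3.139, -0.0, -0.522]
force: [-0.3, -0.7, 0.6]
width: 84.9
```

Call:
play_rows(
  targets=[
    {"slide": [0,0,0],"turn": [0,0,-10],"hand": 85},
    {"slide": [0,0,0],"turn": [0,0,-10],"hand": 85},
    {"slide": [0,0,0],"turn": [0,0,-10],"hand": 85},
    {"slide": [0,0,0],"turn": [0,0,-10],"hand": 85},
    {"slide": [0,0,0],"turn": [0,0,0],"hand": 85},
  ],
)

```text
clock: 8.32
eef_pos: [404.1, 44.7, 149.5]
tool_rot: [3.14, 0.002, 0.169]
force: [0.0, -0.3, -0.4]
width: 85.0
```

Run:
```python
from h import *
rel(15,160,140);print(read_state()["qpos"].round(2))
```

```text
TCP jig [-137.2   69.2] z 149.5 yaw-JY deg -0.19 F [ 0.  -0.3 -0.4]
tool shift [151.9 -91.3   9. ]
[ 0.53  0.64 -1.05  2.23  0.85  0.76 -0.94]
```

Call:
play_rows(
  targets=[
    {"slide": [30,-20,0],"turn": [0,0,0],"hand": 85},
    {"slide": [40,-25,0],"turn": [0,0,0],"hand": 85},
    {"slide": [40,-25,0],"turn": [0,0,0],"hand": 85},
    {"slide": [37,-26,0],"turn": [0,0,-0.2],"hand": 85},
    {"slide": [0,0,0],"turn": [0,0,0],"hand": 85},
  ],
)

```text
clock: 8.95
eef_pos: [534.5, 167.7, 149.3]
tool_rot: [-3.14, -0.0, 0.172]
force: [-1.1, -0.2, -0.3]
width: 84.8
```

Run:
```python
from h import *
rel(10,160,40);print(read_state()["qpos"].round(2))
```

```text
TCP jig [ 12.4 168. ] z 149.3 yaw-JY deg 0.02 F [-1.1 -0.2 -0.3]
tool shift [ -2.4   8.2 109.2]
[ 0.24  0.8  -0.99  1.84  0.82  0.97 -0.94]
```

Call:
play_rows(
  targets=[
    {"slide": [-2,6,30],"turn": [0,0,0],"hand": 85},
    {"slide": [0,0,40],"turn": [0,0,0],"hand": 85},
    {"slide": [0,0,35],"turn": [0,0,0],"hand": 85},
    {"slide": [0,0,15],"turn": [0,0,0],"hand": 85},
    {"slide": [0,0,0],"turn": [0,0,0],"hand": 85},
  ],
)

```text
clock: 9.57
eef_pos: [531.0, 157.3, 28.6]
tool_rot: [3.14, 0.004, 0.173]
force: [0.6, 0.4, 0.5]
width: 85.0
```

Run:
```python
from h import *
rel(10,126,9.5)
im,d=get_image("side");a=im[130:300,200:380]
cv2.imwrite("pics/side6.png",cv2.resize(a,None,fx=3.5,fy=3.5))
```

```text
TCP jig [  7.1 158.4] z 28.6 yaw-JY deg 0.05 F [0.6 0.4 0.5]
tool shift [ 2.9 32.4 19.1]
```

View pics/side6.png

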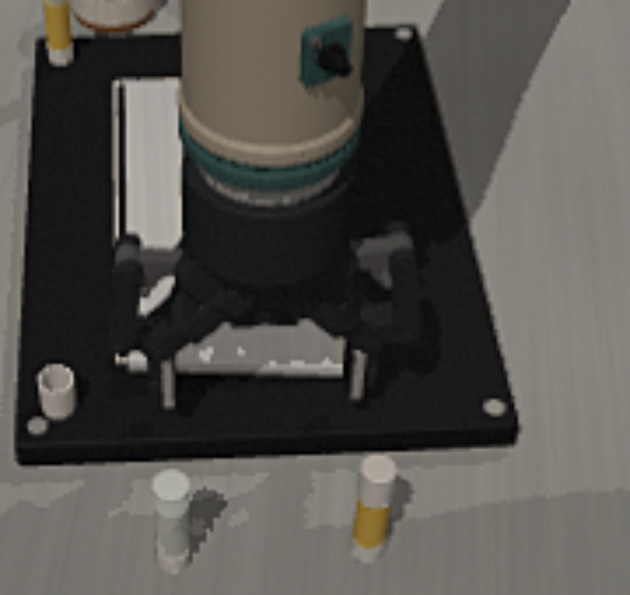

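The -x finger at (357,395) sits right at the plate's corner at (345,375). I'll shift +12 mm along x so both fingers meet the edge, then go down.

Call:
play_rows(
  targets=[
    {"slide": [12,0,0],"turn": [0,0,0],"hand": 85},
    {"slide": [0,0,10],"turn": [0,0,0],"hand": 85},
    {"slide": [0,0,5],"turn": [0,0,0],"hand": 85},
    {"slide": [0,0,3],"turn": [0,0,0],"hand": 85},
    {"slide": [0,0,0],"turn": [0,0,0],"hand": 85},
  ],
)

```text
clock: 10.25
eef_pos: [543.0, 159.8, 10.4]
tool_rot: [3.14, 0.004, 0.174]
force: [0.5, -0.9, -0.6]
width: 85.3
```

Run:
```python
from h import *
rel(20,144.6,9.5)
```

```text
TCP jig [ 19.4 158.8] z 10.4 yaw-JY deg 0.11 F [ 0.5 -0.9 -0.6]
tool shift [ 0.6 14.2  0.9]
```

Call:
play_rows(
  targets=[
    {"slide": [0,6,1],"turn": [0,0,0.1],"hand": 85},
    {"slide": [0,4,0],"turn": [0,0,0],"hand": 85},
    {"slide": [0,2,0],"turn": [0,0,0],"hand": 85},
    {"slide": [0,2,0],"turn": [0,0,0],"hand": 85},
    {"slide": [0,2,0],"turn": [0,0,0],"hand": 85},
  ],
)

```text
clock: 10.88
eef_pos: [545.8, 145.3, 9.9]
tool_rot: [-3.141, 0.003, 0.172]
force: [-1.1, 3.4, 0.4]
width: 85.3
```

Call:
play_rows(
  targets=[
    {"slide": [0,2,0],"turn": [0,0,0],"hand": 85},
    {"slide": [0,2,0],"turn": [0,0,0],"hand": 85},
    {"slide": [0,2,0],"turn": [0,0,0],"hand": 85},
  ],
)

```text
clock: 11.25
eef_pos: [547.2, 138.5, 9.9]
tool_rot: [3.141, 0.003, 0.172]
force: [-0.7, 3.9, 0.5]
width: 85.1
```

Run:
```python
from h import *
rel(20,126,9.5)
im,d=get_image("top");cv2.imwrite("pics/top7.png",cv2.resize(im[150:285,185:350],None,fx=4.4,fy=4.4))
```

```text
TCP jig [ 19.9 137.1] z 9.9 yaw-JY deg 0.01 F [-0.7  3.9  0.5]
tool shift [ 0.1 11.1  0.4]
```

View pics/top7.png

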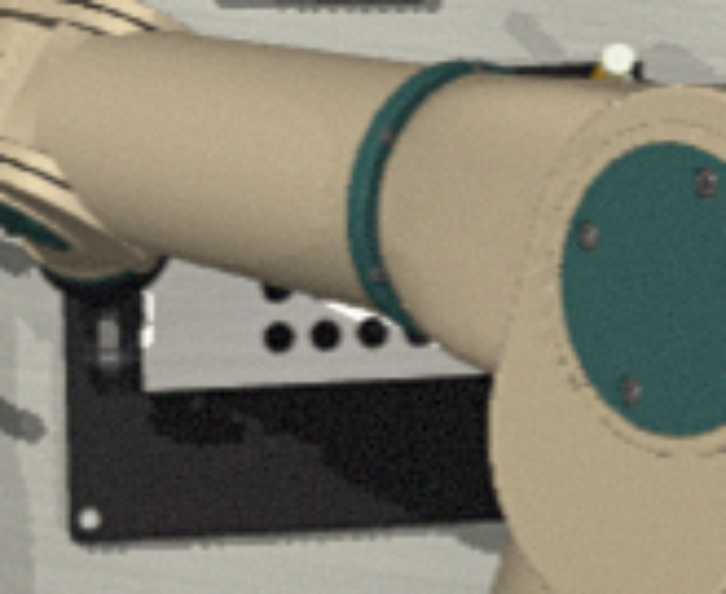

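The top view shows the finger at (105,345) pushing the plate's +y edge at (143,340). The push force is steady at about 4 N, so I'll continue.

Call:
play_rows(
  targets=[
    {"slide": [0,2,0],"turn": [0,0,0],"hand": 85},
    {"slide": [0,2,0],"turn": [0,0,0],"hand": 85},
    {"slide": [0,1,0],"turn": [0,0,0],"hand": 85},
    {"slide": [0,1,0],"turn": [0,0,0],"hand": 85},
    {"slide": [0,0,0],"turn": [0,0,0],"hand": 85},
  ],
)

```text
clock: 11.92
eef_pos: [548.4, 130.7, 9.6]
tool_rot: [3.138, 0.003, 0.171]
force: [0.5, -0.7, -0.2]
width: 85.2
```

Call:
play_rows(
  targets=[
    {"slide": [0,1,0],"turn": [0,0,0],"hand": 85},
    {"slide": [0,1,0],"turn": [0,0,0],"hand": 85},
    {"slide": [0,0,0],"turn": [0,0,0],"hand": 85},
  ],
)

```text
clock: 12.3
eef_pos: [548.5, 130.1, 9.8]
tool_rot: [3.14, 0.003, 0.172]
force: [0.2, 0.7, -0.6]
width: 84.7
```

Run:
```python
from h import *
rel(20,126,9.5)
im,d=get_image("side");a=im[130:300,200:380]
cv2.imwrite("pics/side8.png",cv2.resize(a,None,fx=3.5,fy=3.5))
```

```text
TCP jig [ 19.7 128.6] z 9.8 yaw-JY deg -0.02 F [ 0.2  0.7 -0.6]
tool shift [0.3 2.6 0.3]
```

View pics/side8.png

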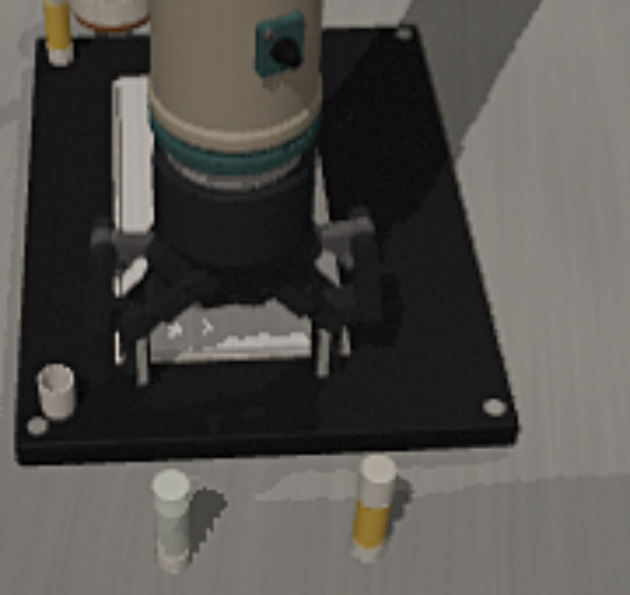

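The force has vanished, so the plate has probably dropped. I'll back off and look.

Call:
play_rows(
  targets=[
    {"slide": [0,-10,0],"turn": [0,0,0],"hand": 85},
    {"slide": [0,-16,0],"turn": [0,0,0],"hand": 85},
    {"slide": [0,0,-50],"turn": [0,0,0],"hand": 85},
    {"slide": [0,0,-50],"turn": [0,0,0],"hand": 85},
    {"slide": [0,-30,-50],"turn": [0,0,0],"hand": 85},
  ],
)

```text
clock: 12.98
eef_pos: [539.4, 184.9, 160.8]
tool_rot: [3.139, 0.004, 0.169]
force: [1.8, 0.8, -0.4]
width: 85.0
```

Call:
play_rows(
  targets=[
    {"slide": [-50,-30,-10],"turn": [0,0,0],"hand": 85},
    {"slide": [-50,-30,0],"turn": [0,0,0],"hand": 85},
    {"slide": [-45,-40,0],"turn": [0,0,0],"hand": 85},
    {"slide": [0,-40,0],"turn": [0,0,0],"hand": 85},
    {"slide": [0,0,0],"turn": [0,0,0],"hand": 85},
  ],
)

```text
clock: 13.6
eef_pos: [370.5, 303.7, 170.9]
tool_rot: [-3.139, 0.001, 0.179]
force: [0.1, -0.3, 0.5]
width: 85.0
```

Run:
```python
from h import *
rel(20,126,9.5)
im,d=get_image("top");cv2.imwrite("pics/top9f.png",im);np.save("pics/top9.npy",d);cv2.imwrite("pics/top9.png",cv2.resize(im[150:285,185:350],None,fx=4.4,fy=4.4,interpolation=cv2.INTER_CUBIC))
im,d=get_image("side");np.save("pics/side9.npy",d);a=im[130:300,200:380]
cv2.imwrite("pics/side9f.png",im);cv2.imwrite("pics/side9.png",cv2.resize(a,None,fx=3.5,fy=3.5,interpolation=cv2.INTER_CUBIC))
```

```text
TCP jig [-126.   330.2] z 170.9 yaw-JY deg 0.41 F [ 0.1 -0.3  0.5]
tool shift [144.7 205.6 160.7]
```

View pics/top9.png

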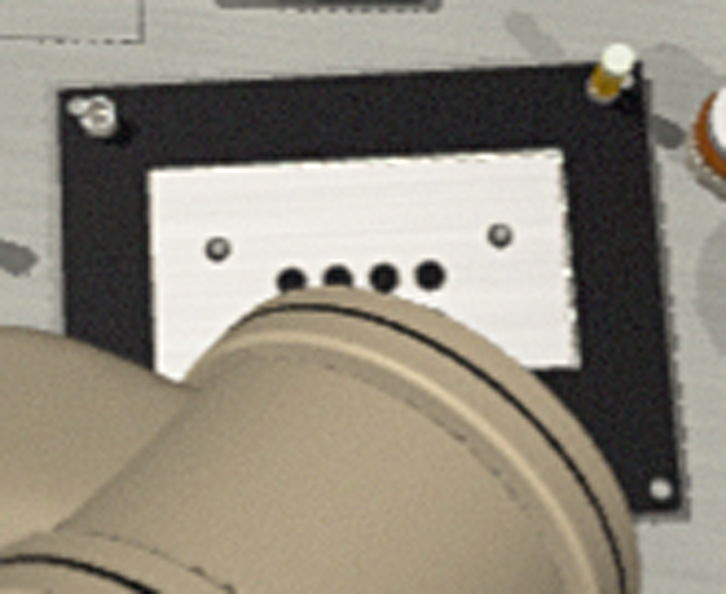

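View pics/side9.png

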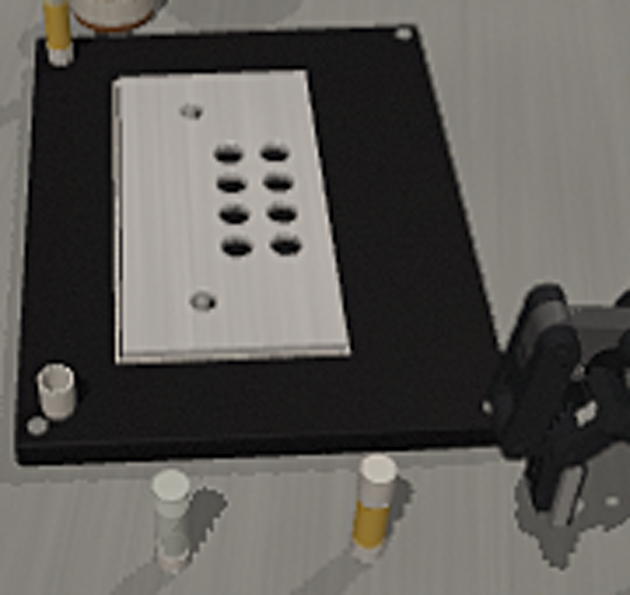

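Both pins show in the end holes, at top-zoom (218,248) and (500,235), and the outline is covered. I'll check flatness from depth.

Run:
```python
from h import *
for n in("top","side"):
    im=cv2.imread(f"pics/{n}9f.png");d=np.load(f"pics/{n}9.npy");c=calibration(n)
    v,u=np.nonzero(d>0);p=cv2.undistortPoints(np.c_[u,v].astype(float).reshape(-1,1,2),c["K"],c["D"]).reshape(-1,2)
    X=(np.c_[p,np.ones(len(p))]*d[v,u][:,None]-c["t"])@np.array(c["R"]);J=tojig(X)
    def fit(k):
        A=np.c_[J[k],np.ones(k.sum())];z=X[k,2];s,*_=np.linalg.lstsq(A,z,rcond=None);return s,k.sum(),(z-A@s).std()
    zc=X[:,2]
    P=(J[:,0]>25)&(J[:,0]<68)&(abs(J[:,1])<105)&(zc<45) if n=="top" else (J[:,0]>-38)&(J[:,0]<68)&(abs(J[:,1])<108)&(zc<45)&(zc>15)
    B=(J[:,0]>82)&(J[:,0]<95)&(abs(J[:,1])<110)&(zc<45)
    s,k,e=fit(P);b=zc[B];print(n,"plate slope",s[:2].round(4),"z at centre",(s@[15,0,1]).round(1),k,e.round(2),"board z",np.median(b).round(1))
z=lambda p:np.array(p)/4.4+[185-.4,150-.4]
print("holes",tojig(ray("top",z([[218,248],[500,235]]),26)).round(1))
```

```text
top plate slope [ 0.0062 -0.0005] z at centre 24.5 1407 2.27 board z 18.7
side plate slope [0.0087 0.0003] z at centre 26.7 3776 1.83 board z 21.2
holes [[ 30.6  80.7]
 [ 30.1 -78.6]]
```

The plate top is 5.5–5.8 mm above the board, its tilt is under 0.01 rad, and the holes are within 1.6 mm of the pins. It is seated, so I'll hand it in.

```bash
python3 -c "
from cell import *
print(finish_job())"
```

```text
the job is handed in; nothing more can be done
None
```

The fill plate is seated on both locating pins and lies flat on the jig, and I handed the job in at about 14 s of the 64 s allowed. No verdict came back.

I pushed it with the fingers open, so both fingertips met the edge and kept the plate square. The first push moved it about 18 mm towards +x. The second moved it about 16 mm towards -y, until the push force fell from about 4 N to about 0 as it dropped. I then backed off and rose clear.

Last checks:
- **Pins:** steel shows in both end holes. The holes measured at jig (30.6, 80.7) and (30.1, -78.6) mm, against pins at (30, ±80), so within about 1.6 mm.
- **Height:** the plate top is 5.5 to 5.8 mm above the board in both depth views, which fits a 6 mm plate lying flat.
- **Tilt:** fitted slopes are at most 0.009 rad, from noisy depth (about 2 mm scatter).
- **Bystanders:** the tubes and cap look untouched in the last pictures; I judged this by eye and did not measure it. The bowl and jar are only partly in those crops, but the arm never went near them.

One reading was imprecise: before the second push the holes measured about 3 mm short in x, while the finger position implied only about 1 mm. The pins captured the plate anyway.

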